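# Tighten the tile press nut with a ring wrench in a short swing

### The job

With the ring wrench, tighten the big brass nut of the tile press clockwise (seen from above) until it comes up firm and will turn no further; the two yellow ribs leave only a short swing, so lift the wrench off and reseat it over the nut for each stroke. Touch the nut only with the wrench, do not force the wrench against the ribs or keep straining once the nut is firm. Then lay the wrench flat on the dark mat again and let go, leaving the vase, clay and tin where they stand.

Things in the scene. Friction and masses are not known exactly. Their poses are not given: they have to be found in the camera images.
- press: Tile press bolted to the table. Origin on the table under the nut's axis; z up. Green base 180 x 200 x 18 mm (x from -55 to +125 mm, y +-100), white plaster mould 140 x 140 mm on it, green pressure plate (x from -60 to +95 mm, y +-76) whose top, on which the seated wrench slides, is 50 mm above the table. Two steel posts at x=112, y=+-88 mm rise to 81 mm. Its -x side, where the wrench handle swings, is open and faces the robot within 0.25 rad.
- spindle (a joint): Turn of the nut in rad: -2.79 to -2.16 at the start, grows as it is tightened (clockwise from above), 0 at its firm stop = tight. Takes about 0.4 N m to turn and stays where left; at the stop resistance rises steeply: 0.7 N m is firm, over 1 N m strains it. At 0 one flat faces 160 deg (anticlockwise from the press's +x, from above); the wrench fits every 60 deg.
- nut: Brass hexagon nut, 36 mm across flats, flats 13 mm tall, then a 6 mm cone that narrows to a 25 mm circle; a 20 mm stud rises to 22 mm. Origin on the axis at the nut's underside = top of the pressure plate, 50 mm above the table; it turns with the nut.
- ribs: Two yellow upright ribs on the pressure plate, 44 mm long, 10 mm thick, 30 mm high (top 80 mm above the table), running from 35 to 79 mm out from the nut's axis. They stop the seated wrench when its handle points more than 42 deg (0.733 rad) to either side of the press's -x direction; a light touch does no harm. Origin as the nut's, axes as the press's.
- wrench: Steel ring wrench, 280 to 440 g, all 22 mm tall. Origin on the axis of its hexagonal ring (38 mm across flats inside, 50 mm outside) at the underside; z up; the straight handle runs along -x from 25 to 162 mm, 14 mm wide, with blue side panels; the ring hole goes right through and one of its flats faces the handle. On the nut it has about 6 deg of play each way and the handle leads the nut by that play while it turns it.
- wrench_grip (a point): Point on the wrench handle, 105 mm from the ring axis, at mid height (11 mm above the underside); axes as the wrench's.
- mat: Dark rubber mat fixed on the table, 260 x 120 x 4 mm (long along its x). Origin at the centre of its underside. The wrench starts lying on it, handle towards the robot.
- vase: Glass vase with dried stalks, radius 34 mm, 130 mm tall (210 with stalks), origin under its centre. Bystander.
- clay: Grey clay block 80 x 120 x 90 mm, origin under its centre. Bystander.
- tin: Red tin, radius 30 mm, 75 mm tall, origin under its centre. Bystander.
There are look-alikes about, which are no part of the job. There is more than one size of the wrench; the one meant has the size given above.

How it is judged:
On the way, in this order (a step that is already met when the one before it is completed fails the run):
1. the wrench is seated right down over the nut (horizontal distance between wrench and nut below 0.004 m and z of wrench in the frame of nut below 0.008 m and angle between the z axis of wrench and the z axis of nut, either way round below 0.12 rad), for 0.1 s.
2. the nut is turned up firm (within 0.06 rad of its stop) with the wrench on it (value of joint spindle above -0.06 rad and horizontal distance between wrench and nut below 0.005 m and z of wrench in the frame of nut below 0.012 m), for 0.1 s.
At the end, for the whole second after the job is handed in: Nut within 0.06 rad of its firm stop; wrench released, still and flat (0.08 rad) on the mat: its grip point within 100 mm of the mat's centre along it, 55 mm across it, under 20 mm above the table, its ring within 70 mm of the mat's long middle line (value of joint spindle above -0.06 rad and x of wrench_grip in the frame of mat between -0.1 and 0.1 m and y of wrench_grip in the frame of mat between -0.055 and 0.055 m and y of wrench in the frame of mat between -0.07 and 0.07 m and height (world z) of wrench_grip below 0.02 m and angle between the z axis of wrench and the z axis of mat, either way round below 0.08 rad and linear speed of wrench below 0.02 m/s); the robot touches nothing.
It fails at once if the wrench is forced against the ribs (over 25 N) (contact force between wrench and ribs above 25 N).
It fails at once if the nut is strained: the wrench loads it with more than 150 N (contact force between wrench and nut above 150 N).
It fails at once if the gripper or arm touches the nut (over 2 N) (contact force between any of the fingers, the arm and nut above 2 N).
It fails at once if a bystander is moved more than 30 mm (distance of any of vase, clay, tin from where it was at the start of the episode above 0.03 m).
It also fails if it takes over 72 s, if anything falls off the work surface, if the arm or the gripper's body presses on something with over 40 N, if the wrist force passes 120 N, or if a joint passes its speed limit or range.

### The arm

A 6-joint arm with a two-finger parallel gripper is mounted at the origin on the work surface. World frame = base frame: x ahead of the robot, y to its left, z up, the work surface at z = 0. Lengths are in m, angles in rad, forces in N, time in s.
With the tool pointing down it reaches from about 0.35 to 0.975 m from the base axis. Payload 4.9 kg.
Tool frame: the origin (TCP) lies on the front face of the gripper's body, between the roots of the fingers; the fingertips stand ctrl.finger_overhang ahead of it and the grasp point (between the pads) lies 54 mm ahead of it (ctrl.finger_overhang is the distance from the TCP to the fingertips, in m); z points along the fingers, y is the line along which they close (so a half turn about z gives the same grasp; the last joint's range is limited). The gripper opens to 85 mm and grips with 20 to 120 N. Pads are 22 mm wide; open, the fingers measure 114 mm over their backs; the gripper's body (76 mm by 85 mm) begins 54 mm behind the grasp point. The pads swing forward as they close: fully open they stand 13 mm farther back than shut.
Start: joints at [-1.284, 0.053, 1.613, -0, 1.476, -0.119], TCP at [0.247, -0.574, 0.304] pointing down, gripper open.
Joint ranges: [-3.01, 3.01], [-1.01, 2.22], [0.06, 2.58], [-1.02, 4.17], [0.09, 2.62], [-3.14, 3.14]. Speed limits (rad/s): [2.57, 2.57, 3.14, 3.14, 3.14, 3.14].

### API

Orientations are given as a rotation vector (axis times angle).
In Python, from station import ctrl, vision gives the robot as it stands. The module is installed in compiled form; this text tells all that it offers.
- The arm moves only by the tool drive_tool, never from a script. Its argument "rows" is a list of rows, each a list of 2 entries, a list of its own where there are three numbers: the shift along the tool's x, y, z in m, then the turn about the tool's z in rad. A call has 1 to 10 rows; each row shifts and turns the commanded pose from where the row before left it, along the tool's axes as they then stand; what a row does not reach is not made up. A row lasts 1/10 s, in which the tool goes at most 50 mm and 8.59 degrees, less where a joint would pass 70% of its speed; a pose out of reach is approached as far as the arm can. A call with a gripper value outside its range is refused whole. "jaw" is the closure, from 0 (fully open) to 1 (shut), set as the call begins (left out, the last holds). The fingers move at their own pace and stop on an object; "grip_force" is the grip in N (left out, the last holds). Time passes only in rows, so rows that do not move let the fingers close. It gives the time, the measured TCP pose, the force, the opening and the grip force at its end, in the units of the state.
- ctrl.get_obs(): the state, without advancing time (a new reading comes with each control period).
- vision.get_image(name): name is "side" or "top" or "wrist"; returns a dict with "image" (384x512x3 uint8, blue, green, red), "vertical_fov" (degrees; the focal length in pixels is half the picture's height over the tangent of half this angle, whatever the lens; pixels are square), "cx", "cy" (the principal point, pixels), "R" (3x3) and "t" (3): a world point X has camera coordinates R X + t. Camera axes: x right, y down, z forward; pixel columns grow to the right and rows downward; lengths in m; the calibration is good to about 2 mm. A picture is of the moment at which its call begins. There is no depth.
- ctrl.finish_job(): hands the job in; it is judged then, once.
The state is a dict: "t": time; "q": joint angles; "dq": joint speeds; "effort": joint torques, N m; "tool_pos": TCP position; "tool_rot": TCP orientation; "contact_force": force on the tool from outside, world axes, zero at the start; "wrist_torque": the same for the moment, N m; "opening": finger opening in m; "grip_force": force on a finger pad.
Only numpy, scipy, OpenCV 4.12 (cv2) and the standard library are available. Lean on these libraries where they do the work, as an engineer would, in place of code of your own. Each camera call takes 0.05 s, during which the arm holds its last target. There are 200 camera calls.

## Working session

There is one attempt and no reset: what is moved stays moved. The work goes in short steps, Python scripts to look and compute and a tool call to move; the robot and the scene stay as the last step left them, time stands still between calls to the robot, and variables do not carry over. Pictures are saved under pics/ and viewed, at most 12 in all, crops included, and the job is handed in when it is done.

Besides the shell and the picture viewer there is one more tool, called after "Request:" as name([rows], argument=value, ...), one row to a line, values as JSON. drive_tool: Moves the arm, as the interface text tells. Its arguments: {"type":"object","properties":{"rows":{"type":"array","items":{"type":"array"}},"jaw":{"type":"number"},"grip_force":{"type":"number"}},"required":["rows"]}

```bash
mkdir -p pics; cat > h.py <<'E'
import numpy as np,cv2
from station import ctrl,vision
from scipy.spatial.transform import Rotation as Ro
def get(n):
    d=vision.get_image(n); d['f']=192/np.tan(np.radians(d['vertical_fov'])/2); return d
def ray(d,u,v,z):
    R=np.array(d['R']);t=np.array(d['t']);c=-R.T@t
    w=R.T@np.array([(u-d['cx'])/d['f'],(v-d['cy'])/d['f'],1]); return c+w*(z-c[2])/w[2]
def proj(d,X):
    p=np.array(d['R'])@np.array(X)+np.array(d['t']); return p[:2]/p[2]*d['f']+[d['cx'],d['cy']]
E
python3 - <<'E'
from h import *
import pickle
D={n:get(n) for n in('top','side','wrist')}
pickle.dump(D,open('d0.pkl','wb'))
for n in D: print(n,D[n]['vertical_fov'],np.round(D[n]['R'],3).tolist(),np.round(D[n]['t'],3)); 
cv2.imwrite('pics/top0.png',cv2.resize(D['top']['image'],(800,600),interpolation=cv2.INTER_CUBIC))
cv2.imwrite('pics/side0.png',D['side']['image'])
o=ctrl.get_obs();print(o,ctrl.finger_overhang)
E
```

```text
top 49.76125771990678 [[0.024, -1.0, 0.0], [-0.98, -0.024, -0.199], [0.199, 0.005, -0.98]] [-0.015  0.58   1.096]
side 55.6428956371225 [[-0.73, -0.683, 0.011], [-0.364, 0.375, -0.853], [0.578, -0.627, -0.522]] [0.417 0.262 0.758]
wrist 63.58041551754263 [[0.395, -0.919, -0.001], [-0.873, -0.376, 0.312], [-0.287, -0.122, -0.95]] [-0.624 -0.041  0.381]
{'t': 0.15, 'q': array([-1.28400398e+00,  5.32282890e-02,  1.61400232e+00,  3.49563328e-05,
        1.47600063e+00, -1.19002312e-01]), 'dq': array([ 4.52026833e-04, -9.08347574e-04, -3.71513425e-03,  8.41779910e-05,
        8.98904886e-04,  6.08663939e-04]), 'effort': array([ 3.30314924e-04, -3.94242275e+01, -3.70721698e+01, -1.18037865e-04,
        4.66044119e-03,  1.67858013e-05]), 'tool_pos': array([ 0.24661625, -0.57387584,  0.30291686]), 'tool_rot': array([-3.07554758e+00, -6.32721517e-01,  1.61132177e-04]), 'contact_force': array([ 0.77983895, -0.96051606,  0.12519699]), 'wrist_torque': array([0.04644102, 0.06849724, 0.02421232]), 'grip_force': 0.0, 'opening': 0.08580673737974227} 0.0726
```

View pics/top0.png

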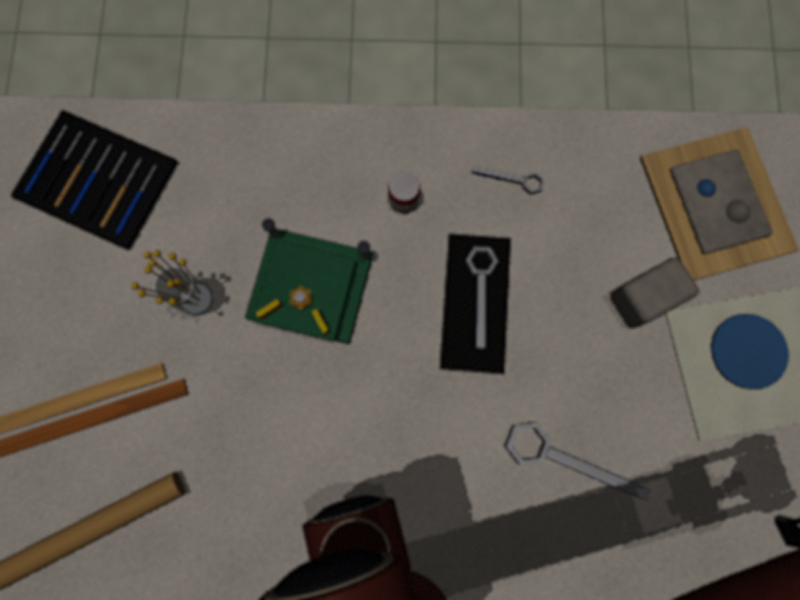

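View pics/side0.png

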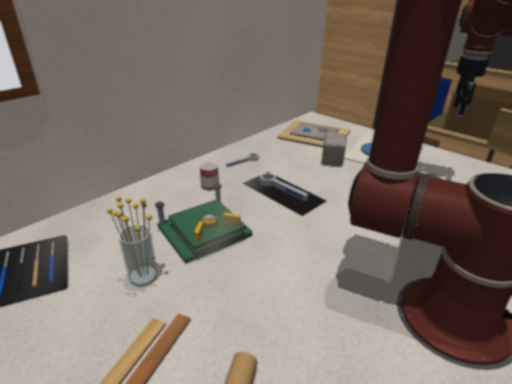

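The top view shows the wrench on the mat (ring at (482,262), handle end at (481,348)). The press nut is at (301,297), with the ribs at (268,308) and (320,320). Next I'll turn these into positions.

```bash
python3 - <<'E'
from h import *
import pickle
d=pickle.load(open('d0.pkl','rb'))['top'];im=d['image'];s=.64
hsv=cv2.cvtColor(im,cv2.COLOR_BGR2HSV);g=im.max(2)
def comps(m,mn=8):
    n,l,st,c=cv2.connectedComponentsWithStats(m.astype(np.uint8)*255)
    return [(l==i,st[i],c[i]) for i in range(1,n) if st[i][4]>=mn]
def box(mask,z):
    ys,xs=np.nonzero(mask);P=np.array([ray(d,x,y,z)[:2] for x,y in zip(xs,ys)])
    r=cv2.minAreaRect((P*1000).astype(np.float32));return np.round(r[0],1),np.round(r[1],1),round(r[2],1)
roi=np.zeros(im.shape[:2],bool);roi[145:245,275:335]=1
dark=roi&(g<40)
for m,st,c in comps(dark,200): 
    cnt=max(cv2.findContours(m.astype(np.uint8),0,2)[0],key=cv2.contourArea)
    f=np.zeros(m.shape,np.uint8);cv2.drawContours(f,[cnt],-1,1,-1)
    print('mat',st,box(f,.004))
    w=(f>0)&(g>70)
for m,st,c in comps(w,50):
    print('wrench',st,box(m,.026))
    cn,hi=cv2.findContours(m.astype(np.uint8),cv2.RETR_CCOMP,cv2.CHAIN_APPROX_NONE)
    for k,h in zip(cn,hi[0]):
        if h[3]>=0 and len(k)>10:
            M=k[:,0].mean(0);print('hole',M,ray(d,*M,.026),ray(d,*M,.004),len(k),cv2.contourArea(k))
    ys,xs=np.nonzero(m);P=np.array([ray(d,x,y,.026)[:2] for x,y in zip(xs,ys)])
    H=P[(P[:,0]<P[:,0].max()-.07)];v=cv2.fitLine((H).astype(np.float32),2,0,.01,.01).ravel();print('line',v)
y=(hsv[...,0]>20)&(hsv[...,0]<35)&(hsv[...,1]>150)&(g>80);y[:,:150]=0;y[:180]=0;y[230:]=0;
for m,st,c in comps(y): print('rib',st,c,box(m,.08),ray(d,*c,.075))
b=(hsv[...,0]>8)&(hsv[...,0]<=20)&(hsv[...,1]>80)&(g>60);b[:,:170]=0;b[:,215:]=0;b[:175]=0;b[205:]=0
for m,st,c in comps(b): print('nut',st,c,box(m,.066),ray(d,*c,.066))
gr=(hsv[...,0]>50)&(hsv[...,0]<90)&(hsv[...,1]>80);gr[:,:150]=0;gr[:,250:]=0
for m,st,c in comps(gr,200): print('green',st,box(m,.05))
x0,y0=150,130
cv2.imwrite('pics/c1.png',cv2.resize(im[y0:245,x0:340],None,fx=4.2,fy=4.2,interpolation=cv2.INTER_CUBIC))
E
```

```text
mat [ 282  150   44   89 2801] (array([ 573. , -135.7]), array([114.9, 254.6]), 86.9)
wrench [299 158  19  65 305] (array([ 579.7, -144.9]), array([186.5,  52.1]), 0.2)
hole [308.14634146 166.19512195] [ 0.64859425 -0.14502164  0.026     ] [ 0.6542373  -0.14764288  0.004     ] 41 163.5
line [ 0.9998545  -0.01705659  0.54147404 -0.14257368]
rib [164 192  15  11  60] [170.98333333 196.76666667] (array([539.8, 234.4]), array([10.1, 43.1]), 36.3) [0.54093099 0.23538488 0.075     ]
rib [200 198   9  15  60] [204.01666667 204.83333333] (array([519.8, 143.3]), array([41.8, 10.7]), 31.2) [0.52084385 0.14406765 0.075     ]
nut [186 185  13  12  89] [192.57303371 190.60674157] (array([561.5, 180.4]), array([30.9, 33.4]), 1.4) [0.56115399 0.17886352 0.066     ]
green [ 158  148   79   71 3514] (array([588.5, 168. ]), array([189.8, 171.2]), 77.6)
```

View pics/c1.png

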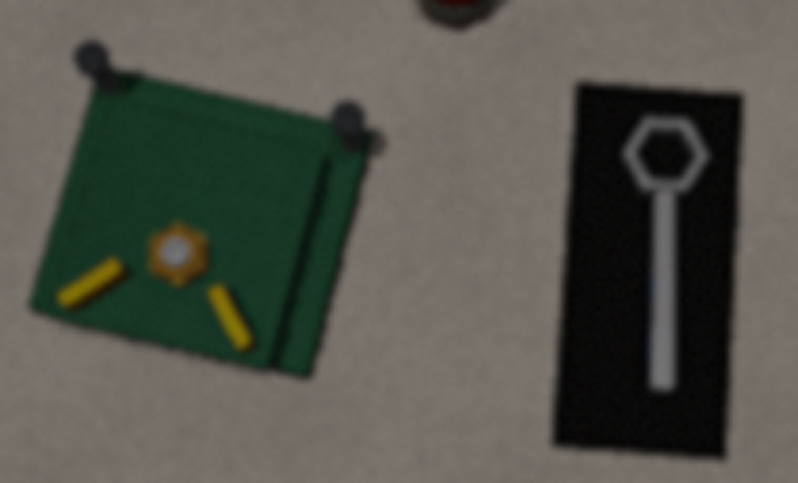

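```bash
cat >> h.py <<'E'
def st():
    o=ctrl.get_obs();M=Ro.from_rotvec(o['tool_rot']).as_matrix();a=np.arctan2(M[1,0],M[0,0]);return o,M,a
def to(x,y,z,al):
    "shift in present tool axes and turn to reach the pose (x axis heading al)"
    o,M,a=st();s=M.T@(np.array([x,y,z])-o['tool_pos'])
    print('t',round(o['t'],2),'pos',np.round(o['tool_pos'],4),'al',round(a,4),'tilt',np.round(M[:2,2],4),'F',np.round(o['contact_force'],1),'open',round(o['opening'],4),'SHIFT',np.round(s,4),'TURN',round((a-al+np.pi)%(2*np.pi)-np.pi,4))
E
```

Request:
drive_tool([
  [[0.04,-0.025,0],0],
  [[0.04,-0.025,0],0],
  [[0.04,-0.025,0],0],
  [[0.04,-0.025,0],0],
  [[0.04,-0.025,0],0],
  [[0.04,-0.025,0],0],
  [[0.04,-0.025,0],0],
  [[0.04,-0.025,0],0],
  [[0.04,-0.025,0],0],
  [[0.04,-0.025,0],0],
])

```text
t: 1.15
tool_pos: [0.5162, -0.1848, 0.3037]
tool_rot: [3.077, 0.633, -0.0]
contact_force: [0.4, -0.4, 0.3]
opening: 0.0855
grip_force: 0.0
```

Request:
drive_tool([
  [[0.02,-0.014,0],0],
  [[0.02,-0.015,0],0],
  [[0,0,0.02],0.1],
  [[0,0,0.03],0.12],
  [[0,0,0.03],0.12],
  [[0,0,0.02],0.08],
  [[0,0,0],0],
], jaw=0.4)

```text
t: 1.85
tool_pos: [0.5386, -0.1432, 0.1996]
tool_rot: [-3.138, 0.022, 0.012]
contact_force: [-0.1, 0.3, -0.7]
opening: 0.0513
grip_force: 0.0
```

```bash
python3 - <<'E'
from h import *
to(.5435,-.1426,.2,-.017)
d=get('wrist');cv2.imwrite('pics/w1.png',d['image'])
import pickle;pickle.dump(d,open('w1.pkl','wb'))
for X in [(.6486,-.145,.026),(.5435,-.1426,.026)]: print(proj(d,X))
E
```

```text
t 1.85 pos [ 0.5386 -0.1432  0.1996] al -0.0139 tilt [-0.0075  0.0031] F [-0.1  0.3 -0.7] open 0.0513 SHIFT [ 0.0048 -0.0007 -0.0005] TURN 0.0031
[256.50435594  46.30921798]
[255.23730809 186.64028646]
```

View pics/w1.png

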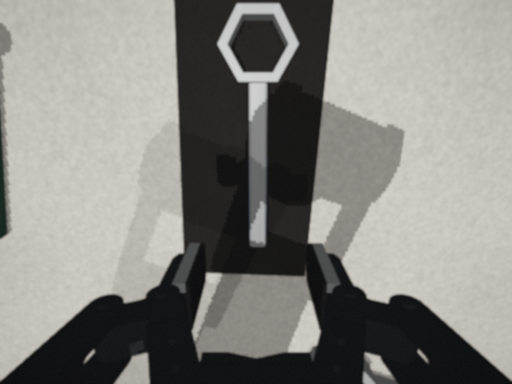

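The wrist view shows the wrench on its mat, ring at (258,42) and handle end at (258,247), between the open fingers. I'll measure it exactly.

```bash
cat >> h.py <<'E'
def wrenchpose(d,z,thr=130,col=(190,325),row=(0,255)):
    g=d['image'].min(2);m=np.zeros(g.shape,np.uint8);m[row[0]:row[1],col[0]:col[1]]=(g>thr)[row[0]:row[1],col[0]:col[1]]
    return m
E
python3 - <<'E'
from h import *
import pickle
d=pickle.load(open('w1.pkl','rb'));g=d['image'].max(2)
m=np.zeros(g.shape,np.uint8);m[0:250,215:302]=(g>75)[0:250,215:302]
n,l,s,c=cv2.connectedComponentsWithStats(m);i=1+np.argmax(s[1:,4]);m=(l==i).astype(np.uint8);print(s[i])
cn,hi=cv2.findContours(m,cv2.RETR_CCOMP,cv2.CHAIN_APPROX_NONE)
for k,h in zip(cn,hi[0]):
    if len(k)>60:
        P=np.array([ray(d,*p,.026)[:2] for p in k[:,0]])*1000
        r=cv2.minAreaRect(P.astype(np.float32));print(h[3],r,P.min(0),P.max(0))
rows=[(np.nonzero(m[v])[0].mean(),v) for v in range(100,235,5)]
P=np.array([ray(d,*p,.026)[:2] for p in rows]);print(np.polyfit(P[:,0],P[:,1],1),P[::5])
to(.5435,-.1426,.2,-.017)
E
```

```text
[ 216    2   84  245 5685]
-1 ((584.7239990234375, -135.4400634765625), (58.747718811035156, 188.1193084716797), 81.09014129638672) [ 488.71572052 -175.35479078] [ 676.46709279 -116.08621766]
0 ((650.2603149414062, -145.7209014892578), (40.762184143066406, 36.235660552978516), 89.18267059326172) [ 632.00031886 -166.08828796] [ 668.52057415 -125.32086172]
[-0.00893807 -0.1395262 ] [[ 0.61181726 -0.14489909]
 [ 0.59332367 -0.14505635]
 [ 0.57387553 -0.14482545]
 [ 0.55339627 -0.14417535]
 [ 0.53179025 -0.14390769]
 [ 0.50896264 -0.14405476]]
t 1.9 pos [ 0.5398 -0.1437  0.202 ] al -0.0125 tilt [-0.0039  0.0016] F [-0.8 -0.6  0.1] open 0.0511 SHIFT [ 0.0037 -0.0012  0.002 ] TURN 0.0045
```

Request:
drive_tool([
  [[0.005,0.001,0.02],0],
  [[0,0,0.03],0],
  [[0,0,0.03],0],
  [[0,0,0.02],0],
  [[0,0,0.013],0],
  [[0,0,0.006],0],
  [[0,0,0],0],
  [[0,0,0],0],
])

```text
t: 2.7
tool_pos: [0.5468, -0.1457, 0.0864]
tool_rot: [3.141, -0.022, 0.004]
contact_force: [-0.3, -0.3, -0.0]
opening: 0.0513
grip_force: 0.0
```

```bash
python3 -c "
from h import *
to(.545,-.1445,.080,-.009)"
```

```text
t 2.7 pos [ 0.5468 -0.1457  0.0864] al -0.0139 tilt [ 0.0023 -0.0009] F [-0.3 -0.3 -0. ] open 0.0513 SHIFT [-0.0019 -0.0011  0.0064] TURN -0.0049
```

Request:
drive_tool([
  [[-0.001,-0.001,0.005],-0.005],
  [[0,0,0],0],
  [[0,0,0],0],
])

```text
t: 3.0
tool_pos: [0.5449, -0.1442, 0.0801]
tool_rot: [3.141, -0.014, 0.0]
contact_force: [-0.2, -0.3, 0.0]
opening: 0.0511
grip_force: 0.0
```

Request:
drive_tool([
  [[0,0,0],0],
  [[0,0,0],0],
  [[0,0,0],0],
  [[0,0,0],0],
  [[0,0,0],0],
  [[0,0,0],0],
  [[0,0,0],0],
  [[0,0,0],0],
], jaw=1, grip_force=80)

```text
t: 3.8
tool_pos: [0.545, -0.1443, 0.0803]
tool_rot: [3.142, -0.014, 0.001]
contact_force: [-1.6, -0.2, 4.9]
opening: 0.0122
grip_force: 81.7
```

```bash
python3 -c "
from h import *
to(.545,-.1445,.080,-.009)"
```

```text
t 3.8 pos [ 0.545  -0.1443  0.0803] al -0.0092 tilt [ 0.0004 -0.    ] F [-1.6 -0.2  4.9] open 0.0122 SHIFT [-0.      0.0002  0.0003] TURN -0.0002
```

Request:
drive_tool([
  [[0,0,-0.01],0],
  [[0,0,-0.03],0],
  [[0,0,-0.04],0],
  [[0,0,-0.04],0],
  [[0,-0.02,-0.04],0],
  [[-0.007,-0.035,-0.01],0],
  [[-0.01,-0.04,0],0],
  [[-0.01,-0.04,0],0],
  [[-0.01,-0.04,0],0],
  [[-0.01,-0.04,0],0],
])

```text
t: 4.8
tool_pos: [0.4983, 0.0725, 0.2486]
tool_rot: [3.141, -0.015, -0.003]
contact_force: [0.7, 1.4, -3.5]
opening: 0.0118
grip_force: 80.6
```

Request:
drive_tool([
  [[0,-0.03,0],0],
  [[0,-0.015,0],0],
  [[0,0,0],0],
  [[0,0,0],0],
  [[0,0,0],0],
])

```text
t: 5.3
tool_pos: [0.5003, 0.1151, 0.2495]
tool_rot: [3.141, -0.017, -0.001]
contact_force: [0.1, -0.1, -3.9]
opening: 0.012
grip_force: 80.6
```

```bash
python3 - <<'E'
from h import *
import pickle
to(.5,.12,.25,-.009)
d=get('wrist');pickle.dump(d,open('w2.pkl','wb'));t=get('top');pickle.dump(t,open('t2.pkl','wb'))
cv2.imwrite('pics/w2.png',d['image']);print(proj(d,(.562,.181,.065)))
E
```

```text
t 5.3 pos [0.5003 0.1151 0.2495] al -0.0106 tilt [-0.0008 -0.0006] F [ 0.1 -0.1 -3.9] open 0.012 SHIFT [-0.0003 -0.0049 -0.0005] TURN -0.0016
[172.35783747 117.03677796]
```

View pics/w2.png

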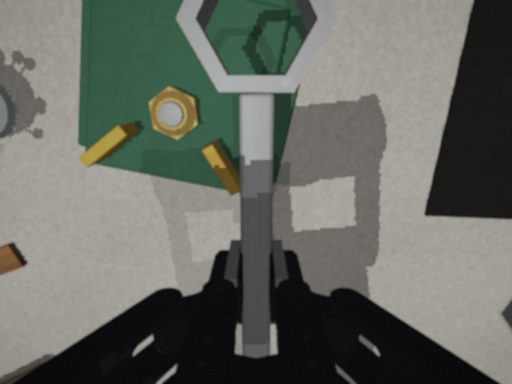

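The nut is clearly visible at (174,112) and the ribs at (110,145) and (222,168). The wrench is straight in the jaws, with its ring at (256,25).

```bash
python3 - <<'E'
from h import *
import pickle
d=pickle.load(open('w2.pkl','rb'));im=d['image'];hsv=cv2.cvtColor(im,cv2.COLOR_BGR2HSV)
print(im[112,155],hsv[112,155],hsv[140,115])
m=np.zeros(im.shape[:2],np.uint8)
sub=(hsv[...,1]<90)|((hsv[...,0]<40))
m[78:146,142:206]=sub[78:146,142:206]
yel=(hsv[...,0]>=23)&(hsv[...,0]<40)&(hsv[...,1]>190)
print([hsv[r,c].tolist() for r,c in((95,170),(100,160),(125,190),(132,180),(135,120),(180,225))])
n,l,s,c=cv2.connectedComponentsWithStats(m);i=l[112,172];m=(l==i).astype(np.uint8);print(s[i],c[i])
k=max(cv2.findContours(m,0,cv2.CHAIN_APPROX_NONE)[0],key=len)
hull=cv2.convexHull(k)
ap=cv2.approxPolyDP(hull,3,True);print(ap.reshape(-1,2).tolist())
P=np.array([ray(d,*p,.061)[:2] for p in k[:,0]])*1000
cc=P.mean(0)
f=np.zeros(m.shape,np.uint8);cv2.drawContours(f,[k],-1,1,-1)
ys,xs=np.nonzero(f);A=np.array([ray(d,x,y,.061)[:2] for x,y in zip(xs,ys)])*1000;cc=A.mean(0)
v=A-cc;w=(v[:,0]+1j*v[:,1]);ph=np.angle(np.sum(w**6/np.abs(w)**3))/6
print('centre z.061',cc,'corner ang mod60',np.degrees(ph)%60,'flat',(np.degrees(ph)+30)%60, 'area',len(A))
y=((hsv[...,0]>=20)&(hsv[...,0]<40)&(hsv[...,1]>150)&(hsv[...,2]>150)).astype(np.uint8);y[:, 140:200]=0;y[:100]=0
n,l,s,c=cv2.connectedComponentsWithStats(y)
for i in range(1,n):
    if s[i,4]>100:
        yy,xx=np.nonzero(l==i);r=cv2.minAreaRect((np.array([ray(d,a,b,.08)[:2] for a,b in zip(xx,yy)])*1000).astype(np.float32));print('rib',s[i],r)
cv2.imwrite('pics/c2.png',cv2.resize(np.vstack([im[70:200,70:250],m[70:200,70:250,None]*np.uint8([200]*3)]),None,fx=2.3,fy=2.3))
# ring & handle in wrist picture
g=im.max(2)
rows=[((np.nonzero(hsv[v,230:285,1]<40)[0]+230).mean(),v) for v in range(95,240,12)]
Q=np.array([ray(d,*p,.2495-.0543)[:2] for p in rows]);print('handle line',np.polyfit(Q[:,0],Q[:,1],1))
E
```

```text
[ 77 131 155] [ 21 128 155] [ 25 149 173]
[[19, 137, 134], [21, 132, 147], [19, 137, 132], [19, 139, 130], [25, 150, 173], [20, 174, 101]]
[ 147   85   54   56 2198] [173.68243858 112.3944495 ]
[[167, 85], [197, 98], [200, 123], [179, 140], [151, 127], [147, 101]]
centre z.061 [565.22809285 180.63045429] corner ang mod60 4.275818146613394 flat 34.275818146613396 area 2198
rib [ 81 127  44  38 332] ((541.6058959960938, 233.42779541015625), (8.418351173400879, 41.27141571044922), 35.701839447021484)
rib [203 146  22  22 190] ((531.309814453125, 147.77471923828125), (19.617658615112305, 8.373918533325195), 28.43702507019043)
handle line [0.00330843 0.11174322]
```

View pics/c2.png

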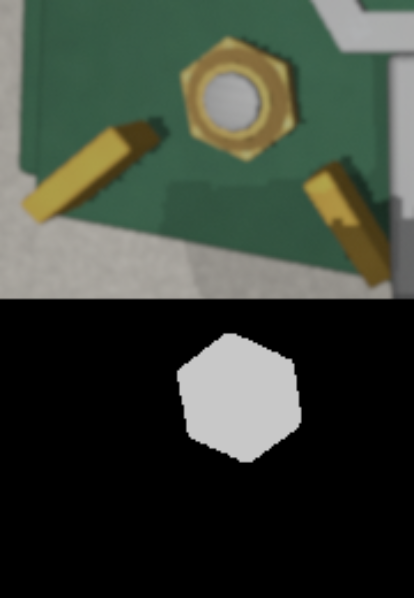

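```bash
python3 - <<'E'
from h import *
import pickle
d=pickle.load(open('d0.pkl','rb'))['top'];print('vase base approx',ray(d,128,192,.0),ray(d,128,188,.06))
print('stalk tops',[np.round(ray(d,u*.64,v*.64,.19),3)[:2].tolist() for u,v in((133,286),(140,294),(150,256),(172,283),(180,262),(172,299))])
to(.4686,.2249,.18,-.428)
E
```

```text
vase base approx [0.5648645  0.37816498 0.        ] [0.56533058 0.35973499 0.06      ]
stalk tops [[0.55, 0.424], [0.538, 0.412], [0.6, 0.403], [0.557, 0.363], [0.591, 0.354], [0.531, 0.361]]
t 5.4 pos [0.5004 0.1151 0.2498] al -0.0109 tilt [-0.0003 -0.0003] F [-0.2 -0.2 -4.8] open 0.0118 SHIFT [-0.033  -0.1095  0.0697] TURN 0.4171
```

Request:
drive_tool([
  [[-0.008,-0.025,0],0],
  [[-0.009,-0.03,0],0],
  [[-0.008,-0.03,0],0],
  [[-0.008,-0.024,0],0],
  [[0,0,0.015],0.1],
  [[0,0,0.02],0.11],
  [[0,0,0.02],0.11],
  [[0,0,0.015],0.097],
  [[0,0,0],0],
  [[0,0,0],0],
])

```text
t: 6.4
tool_pos: [0.4685, 0.225, 0.1801]
tool_rot: [3.071, -0.663, -0.0]
contact_force: [0.1, 0.3, -4.0]
opening: 0.0124
grip_force: 80.6
```

```bash
python3 - <<'E'
from h import *
import pickle
to(.4686,.2249,.18,-.428)
d=get('wrist');t=get('top');pickle.dump((d,t),open('w3.pkl','wb'))
print(proj(t,(.5637,.1815,.1)),proj(d,(.5637,.1815,.126)))
p=proj(t,(.5637,.1815,.1)).astype(int)
a=cv2.resize(t['image'][p[1]-50:p[1]+50,p[0]-60:p[0]+60],(480,400));b=cv2.resize(d['image'][0:140,170:340],(510,420))
cv2.imwrite('pics/w3.png',np.hstack([a,cv2.resize(b,(320,400))])[:, :800])
E
```

```text
t 6.4 pos [0.4685 0.225  0.1801] al -0.4251 tilt [-0.0001 -0.    ] F [ 0.1  0.3 -4. ] open 0.0124 SHIFT [0.0001 0.0001 0.0001] TURN 0.0029
[189.68659046 187.26541281] [255.96477484  20.30553027]
```

View pics/w3.png

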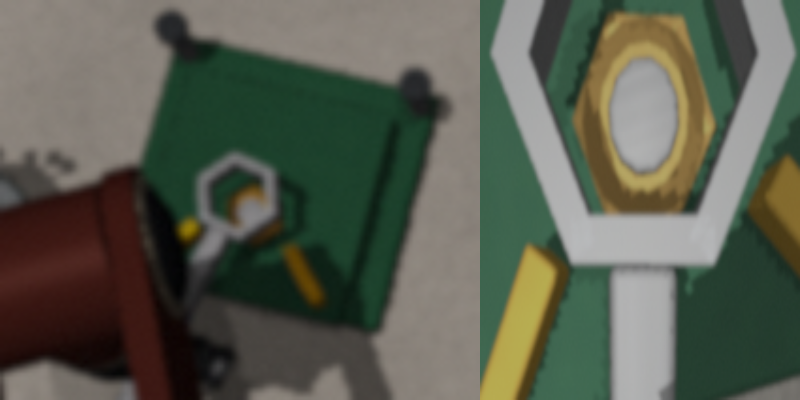

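The wrist crop shows the ring and nut laterally aligned with their flats parallel. The stud is at about (256.6,40.3) and the ring's near inner edge at about row 74.6. The top view is also clear. Next I'll get the distance along the handle.

```bash
python3 - <<'E'
from h import *
import pickle
d,t=pickle.load(open('w3.pkl','rb'))
T=np.array([.4685,.225]);al=-.4251;u=np.array([np.cos(al),np.sin(al)]);n=np.array([-u[1],u[0]])
def loc(p): v=p[:2]-T; return np.round([v@u*1000,v@n*1000],1)
im=d['image'];hsv=cv2.cvtColor(im,cv2.COLOR_BGR2HSV)
m=((hsv[...,1]<45)&(hsv[...,2]>110)).astype(np.uint8);x=np.zeros_like(m);x[18:64,238:275]=m[18:64,238:275]
nn,l,s,c=cv2.connectedComponentsWithStats(x);i=l[40,257];print('stud',s[i],c[i],loc(ray(d,*c[i],.072)))
col=im[60:100,256].max(1).astype(int);print(col.tolist())
for r in (74,75,76): print('inner near edge',r,loc(ray(d,257,r,.1258)))
for r in (92,93,94): print('outer',r,loc(ray(d,257,r,.1258)))
# top view
g=cv2.cvtColor(t['image'],cv2.COLOR_BGR2HSV);b=((g[...,1]<45)&(g[...,2]>95)).astype(np.uint8);p=proj(t,(.5637,.1815,.126)).astype(int)
x=np.zeros_like(b);x[p[1]-16:p[1]+14,p[0]-16:p[0]+16]=b[p[1]-16:p[1]+14,p[0]-16:p[0]+16]
cn,hi=cv2.findContours(x,cv2.RETR_CCOMP,cv2.CHAIN_APPROX_NONE)
for k,h in zip(cn,hi[0]):
    if len(k)>8:
        P=np.array([ray(t,*q,.1258)[:2] for q in k[:,0]]);print('top ctr',h[3],len(k),loc((P.min(0)+P.max(0))/2),loc(cv2.moments((P*1e5).astype(np.int32))['m10'] and np.array([cv2.moments((P*1e5).astype(np.int32))['m10'],cv2.moments((P*1e5).astype(np.int32))['m01']])/cv2.moments((P*1e5).astype(np.int32))['m00']/1e5))
k=np.nonzero((g[...,0]>8)&(g[...,0]<22)&(g[...,1]>110)&(g[...,2]>60));k=[(a,c) for c,a in zip(*k) if abs(a-p[0])<20 and abs(c-p[1])<22];print('brass top',len(k),loc(ray(t,*np.mean(k,0),.063)))
E
```

```text
stud [ 239   20   36   41 1137] [256.54441513  39.96218118] [106.1  -0.7]
[118, 145, 172, 180, 179, 165, 136, 104, 90, 90, 90, 91, 90, 94, 112, 147, 171, 178, 179, 179, 179, 179, 179, 179, 180, 180, 180, 179, 180, 180, 177, 163, 136, 120, 134, 150, 163, 171, 175, 176]
inner near edge 74 [86.7 -0.8]
inner near edge 75 [86.3 -0.8]
inner near edge 76 [86.  -0.8]
outer 92 [80.2 -0.8]
outer 93 [79.9 -0.8]
outer 94 [79.5 -0.8]
top ctr -1 64 [101.1  -0.3] [102.5   1. ]
top ctr 0 49 [103.7   0.9] [105.1   2.6]
brass top 57 [ 96.8 -22.3]
```

Request:
drive_tool([
  [[0.0006,0,0.01],0],
  [[0,0,0.01],0],
  [[0,0,0.01],0],
  [[0,0,0.006],0],
  [[0,0,0.003],0],
  [[0,0,0.003],0],
  [[0,0,0.003],0],
  [[0,0,0],0],
], grip_force=80)

```text
t: 7.3
tool_pos: [0.4687, 0.2252, 0.1346]
tool_rot: [3.07, -0.664, -0.001]
contact_force: [0.3, -0.5, -3.1]
opening: 0.0123
grip_force: 80.7
```

Request:
drive_tool([
  [[0,0,0.003],0],
  [[0,0,0.003],0],
  [[0,0,0.0015],0],
  [[0,0,0],0],
  [[0,0,0],0],
])

```text
t: 7.8
tool_pos: [0.4688, 0.2252, 0.1274]
tool_rot: [-3.071, 0.664, 0.0]
contact_force: [0.8, -0.0, -4.4]
opening: 0.0118
grip_force: 80.7
```

Request:
drive_tool([
  [[5e-05,-0.00317,0],0.03],
  [[5e-05,-0.00317,0],0.03],
  [[5e-05,-0.00317,0],0.03],
  [[5e-05,-0.00317,0],0.03],
  [[5e-05,-0.00317,0],0.03],
])

```text
t: 8.3
tool_pos: [0.4768, 0.2387, 0.1276]
tool_rot: [3.01, -0.894, 0.002]
contact_force: [0.7, -4.1, -4.2]
opening: 0.0116
grip_force: 80.6
```

```bash
cat > chk.py <<'E'
from h import *
o,M,a=st();L=.1055
print('t',round(o['t'],2),'al',round(a,4),'z',round(o['tool_pos'][2],4),'ring(if L)',np.round(o['tool_pos'][:2]+L*M[:2,0],4),'Ftool',np.round(M.T@o['contact_force'],1),'Ttool',np.round(M.T@o['wrist_torque'],2))
E
python3 chk.py
```

```text
t 8.3 al -0.5773 z 0.1276 ring(if L) [0.5652 0.1811] Ftool [2.8 3.1 4.2] Ttool [-0.53  0.27 -0.02]
```

Request:
drive_tool([
  [[5e-05,-0.00317,0],0.03],
  [[5e-05,-0.00317,0],0.03],
  [[5e-05,-0.00317,0],0.03],
  [[5e-05,-0.00317,0],0.03],
  [[5e-05,-0.00317,0],0.03],
  [[0,0,0],0],
])

```text
t: 8.9
tool_pos: [0.4863, 0.2511, 0.1275]
tool_rot: [2.935, -1.115, 0.002]
contact_force: [1.0, -3.8, -3.5]
opening: 0.0121
grip_force: 80.7
```

```bash
python3 chk.py; python3 - <<'E'
from h import *
d=get('wrist');cv2.imwrite('pics/w4.png',d['image'][:220])
E
```

```text
t 8.9 al -0.7258 z 0.1275 ring(if L) [0.5652 0.1811] Ftool [3.3 2.2 3.5] Ttool [-0.43  0.51  0.03]
```

View pics/w4.png

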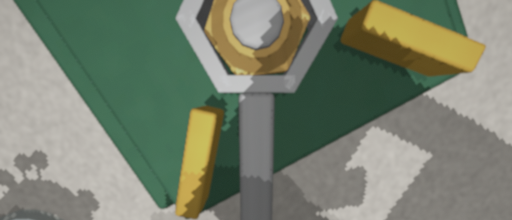

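The ring is seated around the nut, and the left rib (at (200,160)) is still about 12° from the handle. I'll extend the stroke slightly, then lift off.

Request:
drive_tool([
  [[5e-05,-0.00317,0],0.03],
  [[5e-05,-0.00317,0],0.03],
  [[5e-05,-0.00317,0],0.03],
  [[0,0,0],0],
])

```text
t: 9.35
tool_pos: [0.4929, 0.2579, 0.1274]
tool_rot: [2.883, -1.245, 0.002]
contact_force: [0.9, -4.3, -3.2]
opening: 0.0122
grip_force: 80.7
```

```bash
python3 chk.py
```

```text
t 9.35 al -0.8156 z 0.1274 ring(if L) [0.5653 0.1811] Ftool [3.7 2.3 3.2] Ttool [-0.46  0.71  0.08]
```

Request:
drive_tool([
  [[5e-05,0.00317,0],-0.03],
  [[5e-05,0.00317,0],-0.03],
  [[5e-05,0.00317,0],-0.04],
  [[0,0,-0.008],0],
  [[0,0,-0.012],0],
  [[0,0,-0.012],0],
  [[0,0,-0.008],0],
  [[0,0,0],0],
])

```text
t: 10.15
tool_pos: [0.4871, 0.2525, 0.17]
tool_rot: [-2.939, 1.1, -0.005]
contact_force: [0.2, -0.7, -4.3]
opening: 0.0119
grip_force: 80.7
```

Request:
drive_tool([
  [[0.00053,0.01053,0],-0.1],
  [[0.00053,0.01053,0],-0.1],
  [[0.00053,0.01053,0],-0.1],
  [[0.00053,0.01053,0],-0.1],
  [[0.00053,0.01053,0],-0.1],
  [[0.00053,0.01053,0],-0.1],
  [[0.00053,0.01053,0],-0.1],
  [[0.00053,0.01053,0],-0.1],
  [[0.00053,0.01053,0],-0.1],
  [[0.00053,0.01053,0],-0.1],
])

```text
t: 11.15
tool_pos: [0.4639, 0.1526, 0.1671]
tool_rot: [-3.109, -0.451, 0.001]
contact_force: [-0.8, -0.2, -4.3]
opening: 0.0118
grip_force: 80.7
```

Request:
drive_tool([
  [[0,0.00527,0],-0.05],
  [[0,0,0],0],
  [[0,0,0],0],
  [[0,0,0],0],
])

```text
t: 11.55
tool_pos: [0.4656, 0.1481, 0.1673]
tool_rot: [-3.098, -0.521, 0.001]
contact_force: [0.4, -0.1, -3.9]
opening: 0.0119
grip_force: 80.6
```

```bash
python3 chk.py; python3 - <<'E'
from h import *
import pickle
d=get('wrist');pickle.dump(d,open('w5.pkl','wb'));cv2.imwrite('pics/w5.png',cv2.resize(d['image'][:140,170:340],None,fx=3.5,fy=3.5))
E
```

```text
t 11.55 al 0.3335 z 0.1673 ring(if L) [0.5653 0.1827] Ftool [0.4 0.2 3.9] Ttool [-0.03 -0.13  0.04]
```

View pics/w5.png

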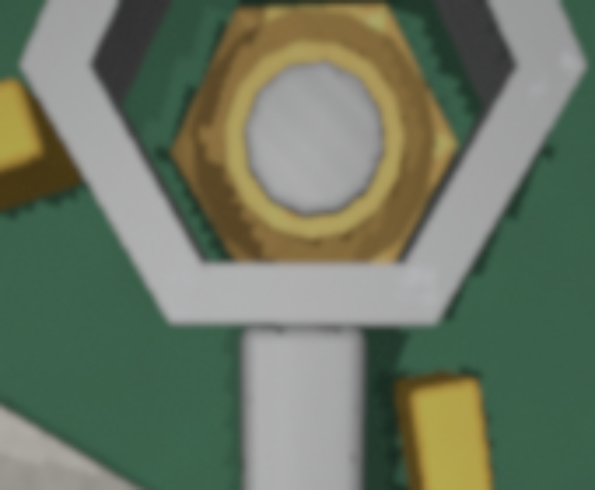

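The ring hole is centred at x≈304 in the crop and the nut/stud at x≈315, so the tool has to move about 1.3 mm to the right (+y tool). The flats are parallel.

```bash
cat > meas.py <<'E'
from h import *
import pickle,sys
d=pickle.load(open(sys.argv[1],'rb'));o,M,a=st();T=o['tool_pos'];u=M[:2,0];w=M[:2,1]
loc=lambda p:np.round([(p[:2]-T[:2])@u*1000,(p[:2]-T[:2])@w*1000],2)
im=d['image'];hsv=cv2.cvtColor(im,cv2.COLOR_BGR2HSV)
m=((hsv[...,1]<45)&(hsv[...,2]>90)).astype(np.uint8);x=np.zeros_like(m);x[12:66,236:280]=m[12:66,236:280]
n,l,s,c=cv2.connectedComponentsWithStats(x);i=l[40,258];print('stud',s[i],c[i],'tool xy mm',loc(ray(d,*c[i],.072)))
z=T[2]-.0543
print('ring edge ctr',[loc(ray(d,257,r,z)) for r in(74.5,91.5)],'ring x=105.4')
E
python3 meas.py w5.pkl
```

```text
stud [ 240   18   39   43 1327] [259.27128862  39.07686511] tool xy mm [104.4    1.77]
ring edge ctr [array([86.27,  0.51]), array([80.18,  0.52])] ring x=105.4
```

Request:
drive_tool([
  [[-0.0008,0.0014,0.005],0],
  [[0,0,0.012],0],
  [[0,0,0.012],0],
  [[0,0,0.003],0],
  [[0,0,0.003],0],
  [[0,0,0],0],
])

```text
t: 12.2
tool_pos: [0.465, 0.1462, 0.1316]
tool_rot: [-3.098, -0.522, 0.003]
contact_force: [-0.9, 0.6, -4.6]
opening: 0.0121
grip_force: 80.7
```

```bash
python3 chk.py
```

```text
t 12.2 al 0.3338 z 0.1316 ring(if L) [0.5647 0.1807] Ftool [-0.6 -0.9  4.6] Ttool [-0.02 -0.14  0.04]
```

Request:
drive_tool([
  [[0,0,0.002],0],
  [[0,0,0.002],0],
  [[0,0,0],0],
  [[0.0001,-0.0042,0],0.04],
  [[0.0001,-0.0042,0],0.04],
  [[0.0001,-0.0042,0],0.04],
  [[0.0001,-0.0042,0],0.04],
  [[0.0001,-0.0042,0],0.04],
  [[0.0001,-0.0042,0],0.04],
  [[0,0,0],0],
])

```text
t: 13.2
tool_pos: [0.4602, 0.1709, 0.1285]
tool_rot: [3.137, 0.149, -0.0]
contact_force: [-1.2, -1.6, -3.7]
opening: 0.012
grip_force: 80.7
```

```bash
python3 chk.py
```

```text
t 13.2 al 0.0946 z 0.1285 ring(if L) [0.5652 0.1808] Ftool [-1.4  1.4  3.7] Ttool [-0.19 -0.19 -0.04]
```

Request:
drive_tool([
  [[0.0001,-0.0042,0.001],0.04],
  [[0.0001,-0.0042,0],0.04],
  [[0.0001,-0.0042,0],0.04],
  [[0.0001,-0.0042,0],0.04],
  [[0.0001,-0.0042,0],0.04],
  [[0.0001,-0.0042,0],0.04],
  [[0.0001,-0.0042,0],0.04],
  [[0.0001,-0.0042,0],0.04],
  [[0.0001,-0.0042,0],0.04],
  [[0.0001,-0.0042,0],0.04],
])

```text
t: 14.2
tool_pos: [0.4646, 0.2124, 0.1278]
tool_rot: [3.104, -0.479, -0.002]
contact_force: [-3.2, -1.0, -0.7]
opening: 0.0125
grip_force: 81.1
```

```bash
python3 chk.py
```

```text
t 14.2 al -0.3063 z 0.1278 ring(if L) [0.5652 0.1806] Ftool [-2.8  1.9  0.7] Ttool [-0.3  -0.34 -0.2 ]
```

Request:
drive_tool([
  [[0.0001,-0.0042,0],0.04],
  [[0.0001,-0.0042,0],0.04],
  [[0.0001,-0.0042,0],0.04],
  [[0.0001,-0.0042,0],0.04],
  [[0.0001,-0.0042,0],0.04],
  [[0.0001,-0.0042,0],0.04],
  [[0.0001,-0.0042,0],0.04],
  [[0.0001,-0.0042,0],0.04],
  [[0.0001,-0.0042,0],0.04],
  [[0.0001,-0.0042,0],0.04],
])

```text
t: 15.2
tool_pos: [0.4849, 0.2491, 0.1278]
tool_rot: [2.948, -1.087, -0.002]
contact_force: [-4.0, 0.8, -0.9]
opening: 0.0117
grip_force: 81.1
```

```bash
python3 chk.py
```

```text
t 15.2 al -0.7065 z 0.1278 ring(if L) [0.5652 0.1806] Ftool [-3.5  2.   0.9] Ttool [-0.35 -0.36 -0.12]
```

Same approach: two more rows to finish, then back off, lift and swing back.

Request:
drive_tool([
  [[0.0001,-0.0042,0],0.04],
  [[0.0001,-0.0042,0],0.04],
  [[0,-0.0021,0],0.02],
  [[0,0,0],0],
])

```text
t: 15.6
tool_pos: [0.4922, 0.2568, 0.1277]
tool_rot: [-2.89, 1.231, 0.002]
contact_force: [-5.0, 1.0, 0.4]
opening: 0.0117
grip_force: 81.3
```

```bash
python3 chk.py
```

```text
t 15.6 al -0.8056 z 0.1277 ring(if L) [0.5653 0.1807] Ftool [-4.2  2.9 -0.4] Ttool [-0.4  -0.62 -0.06]
```

Request:
drive_tool([
  [[5e-05,0.00317,0],-0.03],
  [[5e-05,0.00317,0],-0.03],
  [[5e-05,0.0042,0],-0.04],
  [[0,0,-0.008],0],
  [[0,0,-0.012],0],
  [[0,0,-0.012],0],
  [[0,0,-0.008],0],
  [[0,0,0],0],
])

```text
t: 16.4
tool_pos: [0.4866, 0.2492, 0.1701]
tool_rot: [-2.945, 1.086, -0.006]
contact_force: [0.9, 0.7, -4.5]
opening: 0.0117
grip_force: 80.7
```

Request:
drive_tool([
  [[0.00053,0.01053,0],-0.1],
  [[0.00053,0.01053,0],-0.1],
  [[0.00053,0.01053,0],-0.1],
  [[0.00053,0.01053,0],-0.1],
  [[0.00053,0.01053,0],-0.1],
  [[0.00053,0.01053,0],-0.1],
  [[0.00053,0.01053,0],-0.1],
  [[0.00053,0.01053,0],-0.1],
  [[0.00053,0.01053,0],-0.1],
  [[0.00053,0.01053,0],-0.1],
])

```text
t: 17.4
tool_pos: [0.4642, 0.1492, 0.1671]
tool_rot: [3.106, 0.466, -0.001]
contact_force: [-0.6, 0.3, -4.5]
opening: 0.0123
grip_force: 80.7
```

Request:
drive_tool([
  [[0,0.0053,0],-0.05],
  [[0,0,0],0],
  [[0,0,0],0],
  [[0,0,0],0],
])

```text
t: 17.8
tool_pos: [0.4659, 0.1449, 0.1673]
tool_rot: [-3.095, -0.537, 0.0]
contact_force: [0.3, -0.4, -3.7]
opening: 0.0121
grip_force: 80.6
```

```bash
python3 chk.py; python3 - <<'E'
from h import *
import pickle
d=get('wrist');pickle.dump(d,open('w6.pkl','wb'));cv2.imwrite('pics/w6.png',cv2.resize(d['image'][:140,170:340],None,fx=3.5,fy=3.5))
E
python3 meas.py w6.pkl
```

```text
t 17.8 al 0.3434 z 0.1673 ring(if L) [0.5653 0.1804] Ftool [0.2 0.4 3.7] Ttool [ 0.03 -0.16 -0.04]
stud [ 236   16   39   44 1331] [254.95792637  37.24267468] tool xy mm [105.23  -0.26]
ring edge ctr [array([86.29,  0.57]), array([80.2 ,  0.58])] ring x=105.4
```

View pics/w6.png

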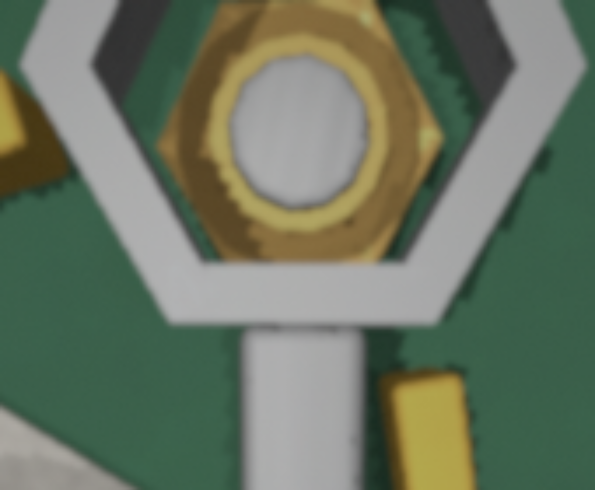

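The nut sits at crop x≈300 against 304 for the ring, turned about 2–3° anticlockwise of it. A small correction, then I descend.

Request:
drive_tool([
  [[-0.0001,0.002,0.005],-0.025],
  [[0,0,0.012],0],
  [[0,0,0.012],0],
  [[0,0,0.003],0],
  [[0,0,0.003],0],
  [[0,0,0],0],
])

```text
t: 18.45
tool_pos: [0.4661, 0.1427, 0.1316]
tool_rot: [-3.088, -0.576, 0.003]
contact_force: [-0.2, -0.1, -3.1]
opening: 0.0121
grip_force: 80.6
```

```bash
python3 chk.py
```

```text
t 18.45 al 0.3689 z 0.1316 ring(if L) [0.5645 0.1807] Ftool [-0.2  0.   3.1] Ttool [-0.03 -0.17 -0.03]
```

Request:
drive_tool([
  [[0,0,0.002],0],
  [[0,0,0.002],0],
  [[0,0,0],0],
  [[0.0001,-0.0042,0],0.04],
  [[0.0001,-0.0042,0],0.04],
  [[0.0001,-0.0042,0],0.04],
  [[0.0001,-0.0042,0],0.04],
  [[0.0001,-0.0042,0],0.04],
  [[0.0001,-0.0042,0],0.04],
  [[0,0,0],0],
])

```text
t: 19.45
tool_pos: [0.4606, 0.1672, 0.1286]
tool_rot: [3.134, 0.204, 0.0]
contact_force: [0.7, -0.3, -4.8]
opening: 0.0119
grip_force: 80.7
```

```bash
python3 chk.py
```

```text
t 19.45 al 0.1297 z 0.1286 ring(if L) [0.5652 0.1808] Ftool [0.7 0.4 4.8] Ttool [-0.2  -0.12 -0.06]
```

Request:
drive_tool([
  [[0.0001,-0.0042,0.001],0.04],
  [[0.0001,-0.0042,0],0.04],
  [[0.0001,-0.0042,0],0.04],
  [[0.0001,-0.0042,0],0.04],
  [[0.0001,-0.0042,0],0.04],
  [[0.0001,-0.0042,0],0.04],
  [[0.0001,-0.0042,0],0.04],
  [[0.0001,-0.0042,0],0.04],
  [[0.0001,-0.0042,0],0.04],
  [[0.0001,-0.0042,0],0.04],
])

```text
t: 20.45
tool_pos: [0.4635, 0.2088, 0.1279]
tool_rot: [3.112, -0.425, -0.001]
contact_force: [-4.0, -1.0, -1.3]
opening: 0.0119
grip_force: 81.2
```

```bash
python3 chk.py
```

```text
t 20.45 al -0.2713 z 0.1279 ring(if L) [0.5651 0.1805] Ftool [-3.5  2.1  1.3] Ttool [-0.36 -0.33 -0.2 ]
```

```bash
cat >> chk.py <<'E'
F=M.T@o['contact_force'];T=M.T@o['wrist_torque'];print('nut torque',round(F[1]*.1055-T[2],3))
E
```

Request:
drive_tool([
  [[0.0001,-0.0042,0],0.04],
  [[0.0001,-0.0042,0],0.04],
  [[0.0001,-0.0042,0],0.04],
  [[0.0001,-0.0042,0],0.04],
  [[0.0001,-0.0042,0],0.04],
  [[0.0001,-0.0042,0],0.04],
  [[5e-05,-0.0021,0],0.02],
])

```text
t: 21.15
tool_pos: [0.4742, 0.2341, 0.1278]
tool_rot: [3.031, -0.824, -0.002]
contact_force: [-4.5, -0.1, -0.4]
opening: 0.0121
grip_force: 81.2
```

```bash
python3 chk.py
```

```text
t 21.15 al -0.531 z 0.1278 ring(if L) [0.5652 0.1806] Ftool [-3.8  2.4  0.4] Ttool [-0.37 -0.49 -0.2 ]
nut torque 0.452
```

Request:
drive_tool([
  [[0,-0.0016,0],0.015],
  [[0,-0.0016,0],0.015],
  [[0,-0.0016,0],0.015],
  [[0,-0.0016,0],0.015],
])

```text
t: 21.55
tool_pos: [0.4776, 0.2394, 0.1277]
tool_rot: [-3.005, 0.915, 0.001]
contact_force: [-4.9, 0.1, 1.8]
opening: 0.0117
grip_force: 81.3
```

```bash
python3 chk.py
```

```text
t 21.55 al -0.5914 z 0.1277 ring(if L) [0.5652 0.1806] Ftool [-4.1  2.6 -1.8] Ttool [-0.42 -0.5  -0.15]
nut torque 0.427
```

Request:
drive_tool([
  [[0,-0.0016,0],0.015],
  [[0,-0.0016,0],0.015],
  [[0,-0.0016,0],0.015],
])

```text
t: 21.85
tool_pos: [0.4803, 0.2433, 0.1277]
tool_rot: [-2.984, 0.983, 0.001]
contact_force: [-4.8, 0.4, 1.6]
opening: 0.0123
grip_force: 81.4
```

```bash
python3 chk.py
```

```text
t 21.85 al -0.6365 z 0.1277 ring(if L) [0.5652 0.1806] Ftool [-4.1  2.6 -1.6] Ttool [-0.47 -0.44 -0.05]
nut torque 0.317
```

Request:
drive_tool([
  [[0,-0.0016,-0.0003],0.015],
  [[0,-0.0016,0],0.015],
])

```text
t: 22.05
tool_pos: [0.4823, 0.2459, 0.1278]
tool_rot: [-2.968, 1.028, 0.001]
contact_force: [-5.3, 0.4, 1.0]
opening: 0.0118
grip_force: 81.3
```

```bash
python3 chk.py
```

```text
t 22.05 al -0.667 z 0.1278 ring(if L) [0.5651 0.1806] Ftool [-4.5  3.  -1. ] Ttool [-0.46 -0.55 -0.14]
nut torque 0.453
```

Request:
drive_tool([
  [[0,-0.0016,0],0.015],
  [[0,0,0],0],
])

```text
t: 22.25
tool_pos: [0.4833, 0.2472, 0.1277]
tool_rot: [-2.961, 1.05, 0.001]
contact_force: [-4.5, 1.1, 0.9]
opening: 0.0121
grip_force: 81.3
```

```bash
python3 chk.py
```

```text
t 22.25 al -0.6818 z 0.1277 ring(if L) [0.5652 0.1807] Ftool [-4.2  2.  -0.9] Ttool [-0.43 -0.46 -0.06]
nut torque 0.277
```

Request:
drive_tool([
  [[0,-0.0016,0],0.015],
  [[0,0,0],0],
])

```text
t: 22.45
tool_pos: [0.4843, 0.2485, 0.1277]
tool_rot: [-2.953, 1.072, 0.001]
contact_force: [-5.3, 0.2, 0.9]
opening: 0.0121
grip_force: 81.3
```

```bash
python3 chk.py
```

```text
t 22.45 al -0.6967 z 0.1277 ring(if L) [0.5652 0.1808] Ftool [-4.2  3.3 -0.9] Ttool [-0.44 -0.5  -0.07]
nut torque 0.419
```

Request:
drive_tool([
  [[0,-0.0016,0],0.015],
  [[0,0,0],0],
])

```text
t: 22.65
tool_pos: [0.4851, 0.2494, 0.1276]
tool_rot: [2.944, -1.093, -0.002]
contact_force: [-5.8, -0.5, 1.7]
opening: 0.0122
grip_force: 81.4
```

```bash
python3 chk.py
```

```text
t 22.65 al -0.711 z 0.1276 ring(if L) [0.5651 0.1806] Ftool [-4.1  4.2 -1.7] Ttool [-0.66 -0.43 -0.2 ]
nut torque 0.645
```

Request:
drive_tool([
  [[0,-0.001,0],0.01],
  [[0,0,0],0],
])

```text
t: 22.85
tool_pos: [0.4856, 0.2499, 0.1274]
tool_rot: [2.938, -1.107, -0.002]
contact_force: [-6.0, -0.4, 1.9]
opening: 0.0121
grip_force: 81.4
```

```bash
python3 chk.py
```

```text
t 22.85 al -0.7204 z 0.1274 ring(if L) [0.5649 0.1804] Ftool [-4.3  4.2 -1.8] Ttool [-0.79 -0.41 -0.38]
nut torque 0.832
```

Torque has risen to about 0.8 N m, so the nut is firm. I'll back off inside the play, lift and go back to the mat.

Request:
drive_tool([
  [[5e-05,0.00317,0],-0.03],
  [[5e-05,0.00317,0],-0.03],
  [[5e-05,0.0042,0],-0.04],
  [[0,0,-0.008],0],
  [[0,0,-0.012],0],
  [[0,0,-0.02],0],
  [[0,0,-0.03],0],
  [[0,0,-0.03],0],
  [[0,0,-0.02],0],
  [[0,0,0],0],
])

```text
t: 23.85
tool_pos: [0.4819, 0.2427, 0.2534]
tool_rot: [-2.985, 0.96, -0.013]
contact_force: [1.0, -0.5, -3.8]
opening: 0.0118
grip_force: 80.8
```

Request:
drive_tool([
  [[0,0,0],-0.12],
  [[0,0,0],-0.12],
  [[0,0,0],-0.12],
  [[0,0,0],-0.12],
  [[0,0,0],-0.12],
  [[0,0,0],0],
  [[0,0,0],0],
])

```text
t: 24.55
tool_pos: [0.4793, 0.2418, 0.2469]
tool_rot: [3.141, -0.038, -0.002]
contact_force: [-0.7, 0.2, -3.4]
opening: 0.0116
grip_force: 80.6
```

```bash
python3 -c "
from h import *
to(.545,-.1443,.25,-.009)
import pickle
d=get('wrist');pickle.dump(d,open('w7.pkl','wb'))"
```

```text
t 24.55 pos [0.4793 0.2418 0.2469] al -0.0241 tilt [-0.0012 -0.0006] F [-0.7  0.2 -3.4] open 0.0116 SHIFT [ 0.075   0.3844 -0.003 ] TURN -0.0151
```

Request:
drive_tool([
  [[0.0075,0.03,0],-0.015],
  [[0.0075,0.04,0],0],
  [[0.0075,0.041,0],0],
  [[0.0075,0.041,0],0],
  [[0.0075,0.041,0],0],
  [[0.0075,0.041,0],0],
  [[0.0075,0.041,0],0],
  [[0.0075,0.041,0],0],
  [[0.0075,0.038,0],0],
  [[0.0075,0.03,0],0],
])

```text
t: 25.6
tool_pos: [0.5517, -0.145, 0.2475]
tool_rot: [3.141, -0.015, -0.0]
contact_force: [1.1, -0.2, -4.1]
opening: 0.0121
grip_force: 80.7
```

Request:
drive_tool([
  [[0,0,0.02],0],
  [[0,0,0.04],0],
  [[0,0,0.04],0],
  [[0,0,0.03],0],
  [[0,0,0.015],0],
  [[0,0,0],0],
  [[0,0,0],0],
])

```text
t: 26.3
tool_pos: [0.5526, -0.1429, 0.104]
tool_rot: [3.141, -0.01, 0.003]
contact_force: [-0.2, -0.1, -3.7]
opening: 0.0122
grip_force: 80.6
```

```bash
python3 -c "
from h import *
to(.545,-.1443,.0803,-.009)"
```

```text
t 26.3 pos [ 0.5526 -0.1429  0.104 ] al -0.0066 tilt [ 0.0018 -0.0008] F [-0.2 -0.1 -3.7] open 0.0122 SHIFT [-0.0077  0.0014  0.0237] TURN 0.0024
```

Request:
drive_tool([
  [[-0.003,0.001,0.01],0],
  [[0,0,0.006],0],
  [[0,0,0.003],0],
  [[0,0,0.002],0],
  [[0,0,0],0],
  [[0,0,0],0],
])

```text
t: 26.9
tool_pos: [0.5488, -0.1436, 0.0819]
tool_rot: [3.141, -0.01, 0.0]
contact_force: [0.0, -0.1, -3.3]
opening: 0.012
grip_force: 80.7
```

```bash
python3 -c "
from h import *
to(.545,-.1443,.0803,-.009)"
```

```text
t 26.9 pos [ 0.5488 -0.1436  0.0819] al -0.0062 tilt [ 0.0003 -0.0001] F [ 0.  -0.1 -3.3] open 0.012 SHIFT [-0.0038  0.0007  0.0016] TURN 0.0028
```

Request:
drive_tool([
  [[0,0,0.001],0],
  [[0,0,0.0006],0],
  [[0,0,0],0],
  [[0,0,0],0],
])

```text
t: 27.3
tool_pos: [0.5489, -0.1436, 0.0804]
tool_rot: [3.141, -0.01, 0.001]
contact_force: [0.2, -0.3, -3.7]
opening: 0.012
grip_force: 81.0
```

Request:
drive_tool([
  [[0,0,0],0],
  [[0,0,0],0],
  [[0,0,0],0],
  [[0,0,0],0],
  [[0,0,0],0],
  [[0,0,0],0],
  [[0,0,0],0],
  [[0,0,0],0],
], jaw=0.4)

```text
t: 28.1
tool_pos: [0.5487, -0.1436, 0.0801]
tool_rot: [-3.142, 0.01, 0.0]
contact_force: [-0.2, 0.6, 0.0]
opening: 0.0511
grip_force: 0.0
```

Request:
drive_tool([
  [[0,0,-0.01],0],
  [[0,0,-0.03],0],
  [[0,0,-0.04],0],
  [[0,0,-0.04],0],
  [[0,0,-0.03],0],
  [[0,0,0],0],
  [[0,0,0],0],
  [[0,0,0],0],
])

```text
t: 28.9
tool_pos: [0.548, -0.1433, 0.2288]
tool_rot: [-3.141, 0.01, 0.003]
contact_force: [-0.6, -0.4, -0.4]
opening: 0.0512
grip_force: 0.0
```

```bash
python3 - <<'E'
from h import *
import pickle
to(.545,-.1443,.2,-.009)
d=get('wrist');t=get('top')
e=pickle.load(open('w7.pkl','rb'))
cv2.imwrite('pics/fin.png',np.vstack([np.hstack([cv2.resize(d['image'],(400,300)),cv2.resize(t['image'][110:250,130:340],(400,300))]),cv2.resize(e['image'],(400,300)).repeat(1,1) if 0 else np.hstack([cv2.resize(e['image'],(400,300)),np.zeros((300,400,3),np.uint8)])]))
E
```

```text
t 28.9 pos [ 0.548  -0.1433  0.2288] al -0.0062 tilt [-0.0022  0.0009] F [-0.6 -0.4 -0.4] open 0.0512 SHIFT [-0.0029  0.0011  0.0288] TURN 0.0028
```

View pics/fin.png

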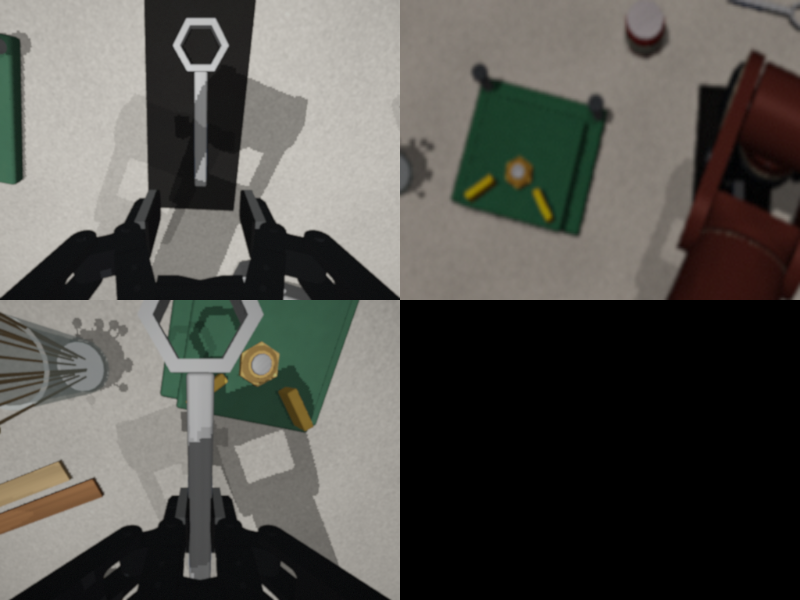

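The wrench lies flat on the mat (ring at (201,45) in the top-left picture), the jaws are clear, and the press, vase and tin look unmoved. I'm handing in.

```bash
python3 -c "
from station import ctrl
print(ctrl.finish_job())"
```

```text
the job is handed in; nothing more can be done
None
```

I tightened the nut in three strokes until the torque rose to about 0.8 N m (firm, below straining), laid the wrench flat on the mat and released it, and handed the job in at about 29 s; the hand-in returned no verdict.

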